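# Shut the sliding guard and start the tube former

## Robot

A 6-joint arm with a two-finger parallel gripper is mounted at the origin on the work surface. World frame = base frame: x ahead of the robot, y to its left, z up, the work surface at z = 0. Lengths are in m, angles in rad, forces in N, time in s.
With the tool pointing down it reaches from about 0.325 to 0.9 m from the base axis. Payload 6.1 kg.
Tool frame: the origin (TCP) lies between the finger pads; the fingertips stand 22 mm ahead of it and the grasp point (between the pads) lies 3 mm ahead of it; z points along the fingers, y is the line along which they close (so a half turn about z gives the same grasp; the last joint's range is limited). The gripper opens to 87 mm and grips with 3 to 60 N. Pads are 19 mm wide; open, the fingers measure 117 mm over their backs; the gripper's body (75 mm by 190 mm) begins 51 mm behind the grasp point.
Start: joints at [1.208, 0.22, 1.526, -0, 1.395, -0.126], TCP at [0.147, 0.608, 0.245] pointing down, gripper open.
Joint ranges: [-2.98, 2.98], [-0.91, 2.08], [0.09, 2.57], [-1.24, 4.39], [0.2, 2.65], [-2.68, 2.68]. Speed limits (rad/s): [2.57, 2.57, 3.01, 3.14, 3.14, 3.14].

## Interface

Orientations are given as [roll, pitch, yaw] about the fixed x, y, z axes, in that order (R = Rz(yaw) Ry(pitch) Rx(roll)).
In Python, from plant import env gives the robot as it stands.
- The arm moves only by the shell command python3 -m inch 'ROWS' [OPENING]. ROWS is JSON, a list of rows, each a list of 4 numbers: the shift along the world's x, y, z in mm, then the turn about the world's z in rad. In form: [[x, y, z, roll], ...]. A call has 1 to 20 rows; each row shifts and turns the commanded pose from where the row before left it; what a row does not reach is not made up. A row lasts 1/10 s, in which the tool goes at most 50 mm and 8.59 degrees, less where a joint would pass 70% of its speed; a pose out of reach is approached as far as the arm can. A call is refused whole if a number of a shift passes 50 or a number of a turn 0.15, either way. A call with a gripper value outside its range is refused whole. OPENING is the closure, from -1 (fully open) to 1 (shut), set as the call begins (- or left out, the last holds). The fingers move at their own pace and stop on an object; the grip force is fixed at half the most. Time passes only in rows, so rows that do not move let the fingers close. It gives the time, the measured TCP pose, the force, the opening and the grip force at its end, in the units of the state.
- env.get_obs(): the state, without advancing time (a new reading comes with each control period).
- env.get_image(name): name is "scene" or "top" or "wrist"; returns (picture, depth): 420x560x3 uint8, red, green, blue; 420x560 float32, m along the optical axis (not along the pixel's ray), 0 where there is no reading.
- env.camera_model(name): a dict with "fx", "fy", "cx", "cy" (pixels), "distortion" ([k1, k2, p1, p2, k3] as OpenCV has them; the pictures are not rectified), "pose" (4x4, takes a point from camera to world coordinates). Camera axes: x right, y down, z forward; pixel columns grow to the right and rows downward; lengths in m; the calibration is good to about 2 mm. A picture is of the moment at which its call begins: read the wrist's pose just before it. camera_model takes no time and is no camera call; for the wrist camera it gives the pose at the moment of the call.
- env.sign_off(): hands the job in; it is judged then, once.
The state is a dict: "t": time; "joints": joint angles; "dq": joint speeds; "tau": joint torques, N m; "position": TCP position; "eef_rot": TCP orientation; "contact_force": force on the tool from outside, world axes, zero at the start; "torque": the same for the moment, N m; "gripper_width": finger opening in m; "grip_force": force on a finger pad.
Only numpy, scipy, OpenCV 4.12 (cv2) and the standard library are available. Lean on these libraries where they do the work, as an engineer would, in place of code of your own. Each camera call takes 0.05 s, during which the arm holds its last target. There are 200 camera calls.

## Task

The tube end-former is loaded but its sliding yellow guard has been left open. Push the guard fully shut against its stop with the fingertips, gently and without slamming it, then press the green start button on the control station and let it go. Leave the red stop button and the loose things on the bench alone.

Things in the scene. Friction and masses are not known exactly. Their poses are not given: they have to be found in the camera images.
- machine: Tube end-former fixed to the bench, yawed up to 0.12 rad; origin: centre of its underside. Blue bed 200 (x) x 560 (y) x 67 mm high, guide rails along its front (-x side, to the robot). Grey cylinder along y in the -y half, up to 140 mm high; clamp dies in the +y half, up to 163 mm; a tube runs out to y = 400 mm, 105 mm up; red switch 153 mm high at x = -122, y = 295 mm.
- guard (a joint): How far the guard is open, m: 0 = fully shut on its stop, 0.2 = fully open. It opens towards the machine's -y and starts 0.09 to 0.19 open. Friction about 4 N plus 6 N per m/s, moving mass 0.6 to 1.3 kg; no spring or catch, it stays where it is left. Over 4 mm open is not shut; faster than 0.5 m/s is slamming.
- guard_push (a point): Push here along +y (the shutting direction; axes as the machine's). The point is on the outer (-y) face of the upright yellow end plate at the guard's trailing end, 190 mm above the bench. The plate is 194 mm long in x (70 mm of it to -x of the point), from 154 to 226 mm above the bench. The space on its -y side is clear above the cylinder (140 mm). At machine x = -60, y = 20 mm minus the opening.
- guard_lead (a point): Middle of the guard's top at its leading (+y) end, 226 mm above the bench. The guard is a hood in a yellow frame with clear front and top panels, 194 (machine x) x 230 mm (y), running on the machine's front rails. When shut this point lies 250 mm to +y of the machine's origin.
- station: Control station, a grey and white box fixed to the bench, 80 (x) x 160 (y) x 53 mm high. Origin: centre of its underside. On its top the green start button is at y = +42 mm and the red mushroom stop button at y = -42 mm of its own frame. It may stand left, middle or right in front of the machine and is turned by up to 0.25 rad.
- start_top (a point): Centre of the top face of the green start button, 30 mm across, 75 mm above the bench when not pressed. It stands 10 mm proud of a dark round collar 46 mm across. z up.
- start (a joint): How far the start button is pressed down, m: 0 = released, 0.006 = fully down (still 4 mm proud of its collar). Springs back when let go. It needs about 1.5 N to begin moving, 5 N fully down; it counts as pressed beyond 4 mm.
- stop_top (a point): Centre of the top of the red mushroom stop button, 40 mm across, 87 mm above the bench, in a yellow collar, 84 mm from the start button. Not to be pressed.
- stop (a joint): How far the stop button is pressed down, m: 0 = released, 0.006 = fully down.
- bottle: Loose white plastic oil bottle with yellow label and red cap, standing, 64 mm across, 165 mm tall, about 0.45 kg. Origin: centre of its underside. Bystander.
- die: Loose spare steel die half, a block 84 (x) x 70 (y) x 36 mm high with a groove along x in its top, about 0.85 kg. Origin: centre of its underside. Bystander.
- spanner: Loose steel spanner lying flat along its x, 190 mm long, 38 mm wide, 8 mm thick. Origin: middle of its length, on the bench. Bystander.
Mind the look-alikes: they are no part of the job. Leave any brown look-alike of the station alone.

How it is judged:
By the outcome, as a careful person would: the job done as asked, in the order asked, and still so for the second after the job is handed in, with the robot touching nothing.
It also fails if it takes over 51 s, if anything falls off the work surface, if the arm or the gripper's body presses on something with over 40 N, if the wrist force passes 120 N, or if a joint passes its speed limit or range.

## Working session

There is one attempt and no reset: what is moved stays moved. The work goes in short steps, Python scripts to look and compute and a shell command to move; the robot and the scene stay as the last step left them, time stands still between calls to the robot, and variables do not carry over. Pictures are saved under pics/ and viewed, at most 10 in all, crops included, and the job is handed in when it is done.

```bash
mkdir -p pics; cat > h.py <<'E'
from plant import env
import cv2, numpy as np
def save(name):
    im,d=env.get_image(name); m=env.camera_model(name)
    np.savez(f'pics/{name}.npz',im=im,d=d,K=[m['fx'],m['fy'],m['cx'],m['cy']],D=m['distortion'],P=m['pose'])
    cv2.imwrite(f'pics/{name}.png',im[:,:,::-1])
def pt(name,u,v,z=None):
    f=np.load(f'pics/{name}.npz'); fx,fy,cx,cy=f['K']; P=f['P']
    K=np.array([[fx,0,cx],[0,fy,cy],[0,0,1]])
    n=cv2.undistortPoints(np.array([[[u,v]]],float),K,f['D'])[0,0]
    r=P[:3,:3]@np.array([n[0],n[1],1]); 
    d=f['d'][int(v),int(u)]
    if z is not None: d=(z-P[2,3])/r[2]
    return (P[:3,3]+r*d).round(4)
E
python3 - <<'E'
from h import *
save('top');save('scene')
o=env.get_obs();print(o['t'],o['position'],o['eef_rot'],o['gripper_width'])
E
```

```text
0.1 [0.14643269 0.60705927 0.2435291 ] [-3.13982757e+00 -1.92766410e-04  2.90484437e+00] 0.08707532464342246
```

View pics/top.png

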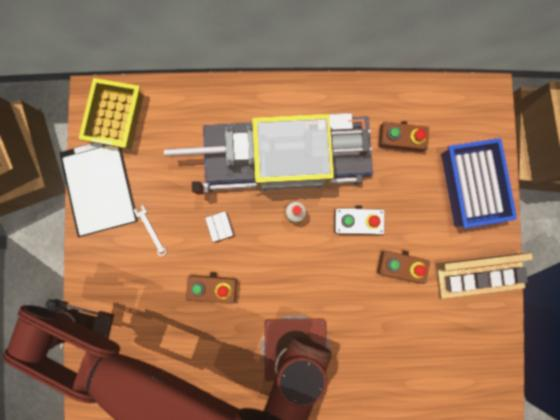

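View pics/scene.png

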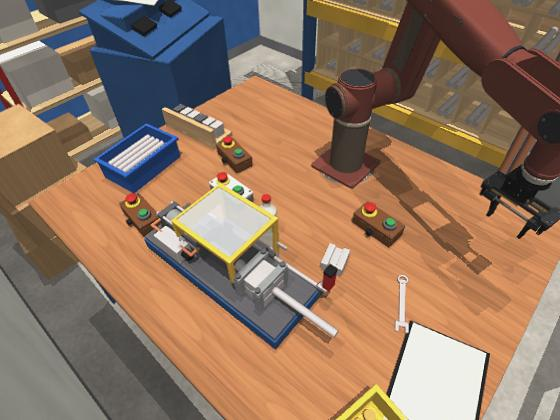

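Top view: +x is up and +y is left. The white station is at (360,221), with green at (348,221) and red at (374,222). The yellow guard spans u 253–333, and its trailing end is the right edge. The bottle is at (296,211) and the brown boxes are look-alikes.

```bash
python3 - <<'E'
from h import *
im=cv2.imread('pics/top.png')
cv2.imwrite('pics/c1.png',cv2.resize(im[100:250,190:400],(800,571),interpolation=cv2.INTER_CUBIC))
for n,u,v,z in [('green',348,221,.075),('red',374,221.5,.087),('tl',254,118,.226),('tr',330,116,.226),('br',333,181,.226),('bl',257,187,.226),('bottle',296,210,.165)]:
    print(n,pt('top',u,v),pt('top',u,v,z))
E
```

```text
green [ 0.4276 -0.1743  0.0717] [ 0.4274 -0.1737  0.075 ]
red [ 0.4246 -0.2563  0.087 ] [ 0.4245 -0.2563  0.087 ]
tl [0.7267 0.1248 0.23  ] [0.7278 0.125  0.226 ]
tr [ 0.761  -0.1141  0.1293] [ 0.7329 -0.1017  0.226 ]
br [ 0.5619 -0.1297  0.0536] [ 0.5371 -0.1069  0.226 ]
bl [0.536  0.1207 0.1079] [0.5205 0.1165 0.226 ]
bottle [0.4567 0.     0.17  ] [ 4.571e-01 -2.000e-04  1.650e-01]
```

View pics/c1.png

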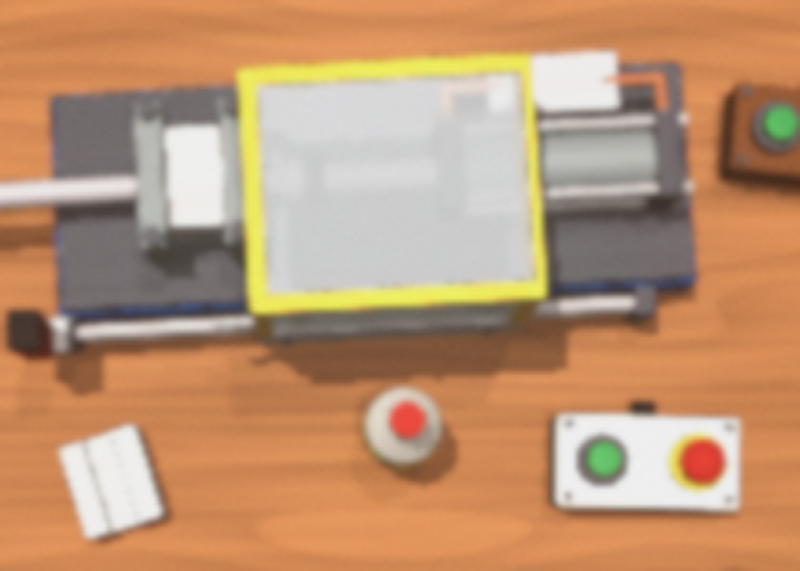

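The enlarged crop gives sharper guard corners: (238,70), (528,57), (546,298), (252,313). The bed corners are (53,97), (680,62), (693,288), (62,312), and green is at (603,459).

```bash
python3 - <<'E'
from h import *
s=lambda u,v,z:pt('top',190+(u+.5)/3.81-.5,100+(v+.5)/3.807-.5,z)
G=[s(*c,.226) for c in [(238,70),(528,57),(546,298),(252,313)]]
B=[s(*c,.067) for c in [(53,97),(680,62),(693,288),(62,312)]]
for Q in(G,B):
    print([q[:2] for q in Q],np.mean(Q,0),'edges',[np.linalg.norm(Q[i]-Q[(i+1)%4]).round(3) for i in range(4)])
    for a,b in((1,0),(2,3)):
        e=Q[b]-Q[a];print('yaw',np.arctan2(-e[0],e[1]).round(3))
print('green',s(603,459,.075),'red',s(702,461,.087))
yaw=np.mean([np.arctan2(-(Q[b]-Q[a])[0],(Q[b]-Q[a])[1]) for Q in(G,B) for a,b in((1,0),(2,3))])
R=np.array([[np.cos(yaw),-np.sin(yaw)],[np.sin(yaw),np.cos(yaw)]])
o=np.mean(B,0)[:2]; g=R.T@(np.mean(G,0)[:2]-o)
print('yaw',yaw,'guard centre in machine',g,'opening',.135-g[1])
op=.135-g[1]
print('push',o+R@[-.06,.02-op],'shut push',o+R@[-.06,.02],'axis',R[:,1])
E
```

```text
[array([0.7278, 0.1306]), array([ 0.7372, -0.0964]), array([ 0.5463, -0.1069]), array([0.5358, 0.1201])] [0.636775 0.01185  0.226   ] edges [np.float64(0.227), np.float64(0.191), np.float64(0.227), np.float64(0.192)]
yaw 0.041
yaw 0.046
[array([0.7508, 0.3001]), array([ 0.7795, -0.2502]), array([ 0.5785, -0.256 ]), array([0.5606, 0.2905])] [0.66735 0.0211  0.067  ] edges [np.float64(0.551), np.float64(0.201), np.float64(0.547), np.float64(0.19)]
yaw 0.052
yaw 0.033
green [ 0.43   -0.1734  0.075 ] red [ 0.4271 -0.256   0.087 ]
yaw 0.04311423803989364 guard centre in machine [-0.03094527 -0.00792359] opening 0.14292359473420263
push [ 0.61270387 -0.10429542] shut push [0.60654374 0.03849536] axis [-0.04310088  0.99907073]
```

The sizes check out: guard 192 × 227 mm against 194 × 230, yaw 0.043, opening about 0.143 m, button spacing 83 mm. Next I close the fingers and go above the stand-off point on the plate's -y side.

```bash
python3 -m inch '[[23,-38,20,-0.0645],[23,-38,20,-0.0645],[23,-38,20,-0.0645],[23,-38,20,-0.0645],[23,-38,0,-0.0645],[23,-38,0,-0.0645],[23,-38,0,-0.0645],[23,-38,0,-0.0645],[23,-38,0,-0.0645],[23,-38,0,-0.0645],[23,-38,0,-0.0645],[23,-38,0,-0.0645],[23,-38,0,-0.0645],[23,-38,0,-0.0645],[23,-38,0,-0.0645],[23,-38,0,-0.0645],[23,-38,0,-0.0645],[23,-38,0,-0.0645],[23,-38,0,-0.0645],[23,-38,0,-0.0645]]' 1; python3 -m inch '[[0,0,0,0],[0,0,0,0],[0,0,0,0]]'
python3 - <<'E'
from h import *
save('wrist')
E
```

```text
t: 2.1
position: [0.6071, -0.1541, 0.3239]
eef_rot: [-3.141, -0.0, 1.612]
contact_force: [0.9, 1.0, -0.1]
gripper_width: 0.0008
grip_force: 0.0
t: 2.4
position: [0.6062, -0.1516, 0.3243]
eef_rot: [-3.141, -0.001, 1.616]
contact_force: [-0.5, 0.7, 0.7]
gripper_width: 0.0003
grip_force: 0.0
```

View pics/wrist.png

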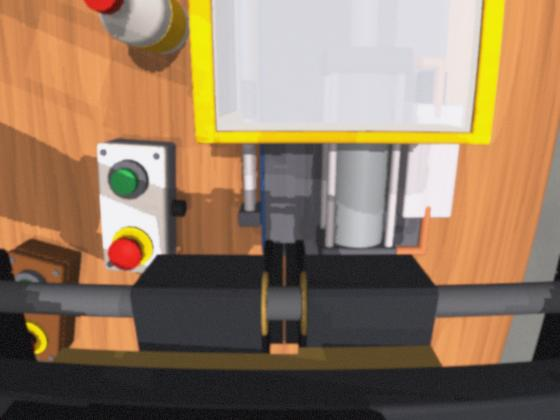

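The wrist view shows the guard's trailing edge at row ~142 (u 197–492), the green button at (125,181), and the closed fingers at (285,250). The fingers are clear on the -y side.

```bash
python3 - <<'E'
from h import *
for u,v,z in [(200,143,.226),(285,142,.226),(488,143,.226),(125,181,.075),(125,253,.087)]: print(pt('wrist',u,v,z),pt('wrist',u,v))
E
```

```text
[ 0.5518 -0.1072  0.226 ] [ 0.5517 -0.1073  0.2253]
[ 0.6064 -0.1043  0.226 ] [ 0.6064 -0.1043  0.2259]
[ 0.74   -0.0976  0.226 ] [ 0.7406 -0.0977  0.225 ]
[ 0.4348 -0.1729  0.075 ] [ 0.4357 -0.1724  0.0771]
[ 0.4333 -0.2533  0.087 ] [ 0.4332 -0.2534  0.0868]
```

```bash
python3 -m inch '[[2,0,-25,0],[2,0,-25,0],[2,0,-25,0],[0,0,-25,0],[0,0,-20,0],[0,0,0,0],[0,0,0,0]]'
```

```text
t: 3.15
position: [0.6126, -0.1515, 0.2054]
eef_rot: [3.141, 0.0, 1.616]
contact_force: [0.7, 0.1, 0.5]
gripper_width: 0.0002
grip_force: 0.0
```

```bash
python3 -m inch '[[0,8,0,0],[0,8,0,0],[0,4,0,0],[0,4,0,0],[0,4,0,0],[0,4,0,0],[0,4,0,0],[0,5,0,0],[0,6,0,0],[0,7,0,0],[0,8,0,0],[-1,8,0,0],[0,8,0,0],[0,8,0,0],[-1,8,0,0],[0,8,0,0],[0,8,0,0],[-1,8,0,0]]'; python3 -m inch '[[0,8,0,0],[0,8,0,0],[-1,8,0,0],[0,8,0,0],[0,6,0,0],[0,4,0,0]]'
```

```text
t: 4.95
position: [0.6096, -0.0339, 0.2044]
eef_rot: [-3.142, 0.0, 1.615]
contact_force: [2.3, -4.2, -1.6]
gripper_width: 0.0006
grip_force: 2.2
t: 5.55
position: [0.6081, 0.0083, 0.2044]
eef_rot: [-3.14, -0.0, 1.615]
contact_force: [-3.3, -3.8, -0.3]
gripper_width: 0.0006
grip_force: 2.1
```

```bash
python3 -m inch '[[0,4,0,0],[0,4,0,0],[0,3,0,0],[0,2,0,0],[0,2,0,0]]'; python3 -m inch '[[0,2,0,0],[0,2,0,0]]'; python3 -m inch '[[0,2,0,0],[0,2,0,0]]'
```

```text
t: 6.05
position: [0.6082, 0.0229, 0.2044]
eef_rot: [-3.141, -0.0, 1.615]
contact_force: [-3.4, -4.1, 1.2]
gripper_width: 0.0002
grip_force: 2.1
t: 6.25
position: [0.6082, 0.0269, 0.2044]
eef_rot: [-3.141, -0.0, 1.615]
contact_force: [-3.2, -4.0, 0.3]
gripper_width: 0.0003
grip_force: 2.1
t: 6.45
position: [0.6082, 0.0269, 0.2045]
eef_rot: [-3.14, 0.007, 1.614]
contact_force: [-4.9, -22.6, 0.6]
gripper_width: 0.0004
grip_force: 11.4
```

The stop is reached: no further travel and force up to 23 N. Next I back off, rise, and go above the start button.

```bash
python3 -m inch '[[0,-5,0,0],[0,-10,0,0],[0,-15,0,0],[0,-10,20,0],[0,-10,30,0],[0,-10,30,0],[-20,-20,0,0],[-30,-25,0,0],[-35,-25,0,0],[-35,-25,0,0],[-30,-25,0,0],[-25,-22,0,0],[0,0,-30,0],[0,0,-30,0],[0,0,-30,0],[0,0,-30,0],[0,0,0,0],[0,0,0,0],[0,0,0,0]]'
python3 - <<'E'
from h import *
save('wrist');save('top')
a=cv2.imread('pics/wrist.png');b=cv2.imread('pics/top.png')[90:240,180:380]
c=np.hstack([cv2.resize(a,(400,300)),cv2.resize(b,(400,300),interpolation=cv2.INTER_CUBIC)])
cv2.imwrite('pics/c2.png',c)
print(env.get_obs()['position'])
E
```

```text
t: 8.35
position: [0.4348, -0.1722, 0.1666]
eef_rot: [3.139, 0.002, 1.615]
contact_force: [1.0, 0.9, 0.1]
gripper_width: 0.0003
grip_force: 0.0
[ 0.43483922 -0.17213565  0.16657488]
```

View pics/c2.png

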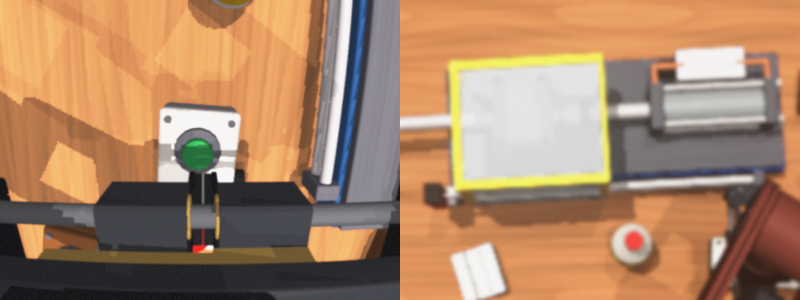

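The guard is shut: its leading edge is by the switch at (452,60–185) in the right half. In the left half, the green button centre is at (198,152), which is about (277,213) in the full frame.

```bash
python3 - <<'E'
from h import *
print(pt('wrist',277,213,.075),pt('wrist',277,213))
f=np.load('pics/wrist.npz');im=f['im'].astype(int)
m=(im[...,1]>im[...,0]+40)&(im[...,1]>im[...,2]+20);v,u=np.nonzero(m);print(u.min(),u.max(),v.min(),v.max(),u.mean(),v.mean())
print(pt('wrist',u.min(),v.mean(),.075),pt('wrist',u.max(),v.mean(),.075),pt('wrist',u.mean(),v.min(),.075),pt('wrist',u.mean(),v.max(),.075))
# guard corners now, top
s=lambda a,b:pt('top',180+(a+.5)/2-.5,90+(b+.5)/2-.5,.226)
print(s(51,61),s(56,188),s(202,56),s(209,183))
E
```

```text
[ 0.4322 -0.1711  0.075 ] [ 0.4322 -0.1712  0.0747]
255 297 194 237 276.11014103425117 215.4459368703828
[ 0.4179 -0.1734  0.075 ] [ 0.4454 -0.1722  0.075 ] [ 0.4312 -0.1582  0.075 ] [ 0.4323 -0.1879  0.075 ]
[0.7224 0.2705 0.226 ] [0.5312 0.2615 0.226 ] [0.728  0.0453 0.226 ] [0.537  0.0365 0.226 ]
```

```bash
python3 -m inch '[[-3,-1,-15,0],[0,0,-20,0],[0,0,-15,0],[0,0,-8,0],[0,0,-4,0],[0,0,-3,0],[0,0,-2,0],[0,0,-2,0],[0,0,0,0]]'; python3 -m inch '[[0,0,-2,0],[0,0,-2,0],[0,0,0,0]]'
```

```text
t: 9.35
position: [0.4312, -0.1727, 0.0961]
eef_rot: [3.141, 0.001, 1.615]
contact_force: [0.5, -0.2, 2.7]
gripper_width: 0.0003
grip_force: 1.0
t: 9.65
position: [0.4312, -0.1727, 0.0919]
eef_rot: [3.14, 0.001, 1.615]
contact_force: [0.6, -0.4, 4.1]
gripper_width: 0.0003
grip_force: 2.2
```

```bash
python3 -m inch '[[0,0,-1,0],[0,0,-1,0],[0,0,0,0]]'
```

```text
t: 9.95
position: [0.4313, -0.1728, 0.0912]
eef_rot: [3.141, 0.001, 1.615]
contact_force: [-3.4, 3.0, 15.8]
gripper_width: 0.0006
grip_force: 7.8
```

The button is bottomed, with force up from 5 to 16 N. Releasing and rising clear.

```bash
python3 -m inch '[[0,0,-0,0],[0,0,4,0],[0,0,6,0],[0,0,20,0],[0,0,30,0],[0,0,40,0],[0,0,40,0],[-10,-30,20,0],[-10,-40,0,0],[-10,-40,0,0],[0,-40,0,0],[0,0,0,0],[0,0,0,0],[0,0,0,0]]'
python3 - <<'E'
from h import *
save('top');save('scene')
b=cv2.imread('pics/top.png')[90:240,180:380];a=cv2.imread('pics/scene.png')
cv2.imwrite('pics/c3.png',np.hstack([cv2.resize(a,(400,300)),cv2.resize(b,(400,300),interpolation=cv2.INTER_CUBIC)]))
E
```

```text
t: 11.35
position: [0.4004, -0.3212, 0.2488]
eef_rot: [-3.141, -0.002, 1.615]
contact_force: [-0.4, -0.3, 0.5]
gripper_width: 0.0001
grip_force: 0.0
```

View pics/c3.png

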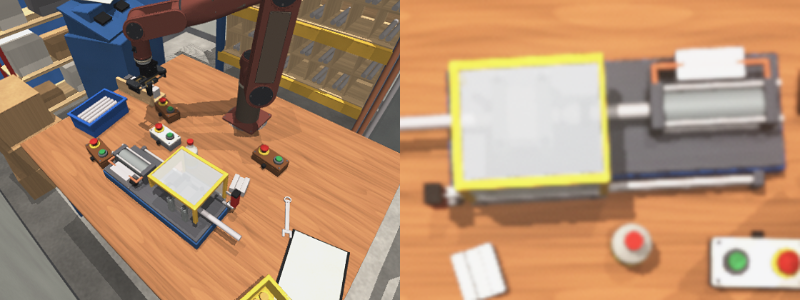

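The guard is still shut (452–608 in the right half), the bottle, die and spanner have not moved, and the arm is clear.

```bash
python3 -c "from plant import env; print(env.sign_off())"
```

```text
the job is handed in; nothing more can be done
None
```

I pushed the guard shut against its stop at about 80 mm/s or less, pressed the green start button fully and released it, and handed the job in at about 11.5 s with the arm clear and the stop button and loose items untouched.

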